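# Lock the sliding rest of a shaft fixture with its ball-lock pin

### The arm

A 6-joint arm with a two-finger parallel gripper is mounted at the origin on the work surface. World frame = base frame: x ahead of the robot, y to its left, z up, the work surface at z = 0. Lengths are in m, angles in rad, forces in N, time in s.
With the tool pointing down it reaches from about 0.3 to 0.775 m from the base axis. Payload 14.6 kg.
Tool frame: the origin (TCP) lies at the centre of the arm's flange, where the gripper is bolted on; the fingertips stand 199 mm ahead of it and the grasp point (between the pads) lies 180 mm ahead of it; z points along the fingers, y is the line along which they close (so a half turn about z gives the same grasp; the last joint's range is limited). The gripper opens to 94 mm and grips with 3 to 60 N. Pads are 16 mm wide; open, the fingers measure 119 mm over their backs; the gripper's body (75 mm by 177 mm) begins 78 mm behind the grasp point.
Start: joints at [-1.334, 0.3, 1.521, -0, 1.321, -0.067], TCP at [0.165, -0.525, 0.405] pointing down, gripper open.
Joint ranges: [-3.03, 3.03], [-0.79, 2.21], [0.23, 2.52], [-1.04, 4.18], [0, 3.07], [-2.55, 2.55]. Speed limits (rad/s): [2.22, 2.22, 2.57, 3.14, 3.14, 3.14].

### API

Orientations are given as [roll, pitch, yaw] about the fixed x, y, z axes, in that order (R = Rz(yaw) Ry(pitch) Rx(roll)).
In Python, from station import ctrl gives the robot as it stands. The module is installed in compiled form; this text tells all that it offers.
- The arm moves only by the tool servo_tool, never from a script. Its argument "motion" is a list of rows, each a list of 5 numbers: the closure, from 0 (fully open) to 1 (shut), then the shift along the world's x, y, z in cm, then the turn about the world's z in degrees. A call has 1 to 20 rows; each row is the pose to reach, as a shift and turn from the pose commanded when the call began; what a row does not reach only later rows make up. A row lasts 1/8 s, in which the tool goes at most 62.5 mm and 10.7 degrees, less where a joint would pass 70% of its speed; a pose out of reach is approached as far as the arm can. A call with a gripper value outside its range is refused whole. The fingers move at their own pace and stop on an object; "squeeze" is the grip in N (left out, the last holds). Time passes only in rows, so rows that repeat a pose let the fingers close. It gives the time, the measured TCP pose, the force, the opening and the grip force at its end, in the units of the state.
- ctrl.get_obs(): the state, without advancing time (a new reading comes with each control period).
- ctrl.camera(name): name is "scene" or "top" or "wrist"; returns a dict with "image" (384x512x3 uint8, red, green, blue), "fx", "fy", "cx", "cy" (pixels), "dist" ([k1, k2, p1, p2, k3] as OpenCV has them; the pictures are not rectified), "camera_from_world" (4x4, takes a point from world to camera coordinates); the wrist camera has in their place "hand_eye" (4x4, takes a point from camera to tool coordinates, whose origin is the TCP and whose axes are the flange's). Camera axes: x right, y up, looking along -z (the intrinsics and any distortion apply to the point x, -y, -z); pixel columns grow to the right and rows downward; lengths in m; the calibration is good to about 2 mm. A picture is of the moment at which its call begins: read the wrist's pose just before it. There is no depth.
- ctrl.hand_in(): hands the job in; it is judged then, once.
The state is a dict: "time_s": time; "qpos": joint angles; "joint_vel": joint speeds; "tau": joint torques, N m; "ee_pos": TCP position; "eef_rot": TCP orientation; "force": force on the tool from outside, world axes, zero at the start; "moment": the same for the moment, N m; "grip_width": finger opening in m; "grip_force": force on a finger pad.
Only numpy, scipy, OpenCV 4.12 (cv2) and the standard library are available. Lean on these libraries where they do the work, as an engineer would, in place of code of your own. Each camera call takes 0.05 s, during which the arm holds its last target. There are 200 camera calls.

### The job

Lock the sliding rest of the shaft fixture with its quick-release pin: take the ball-lock pin (the one with a push button on top) from the pin block, put its nose in the hole of the rest and ease the rest along by feel until the nose drops into the hole hidden underneath. Then press the button in, push the pin fully home, and let go so that the button comes out again and the balls lock it. Never force the pin, and leave the other pins and tools where they are.

Things in the scene. Friction and masses are not known exactly. Their poses are not given: they have to be found in the camera images.
- ball_pin: ball-lock pin, 0.10-0.16 kg: black ribbed round handle, 24 mm diameter, with a 27 mm steel flange at its foot (30 mm high in all) and a steel push button on top; below, a 12 mm steel shank with four balls. Origin: on the axis at the flange's underside; z up towards the button. It hangs upright in one of the pin block's holes, free all round: lift it straight up by the handle
- ball_pin_tip (a point): tip of the shank, 37 mm below the pin's origin; the last 4 mm taper to 8 mm diameter. Four balls stand 2.2 mm out of the shank 14 mm above the tip while the button is out and stop on the rim of a 13 mm hole once the tip is about 11 mm below the rim; they go in only when the button is pressed
- pin_button_top (a point): top of the 14 mm round button, 37 mm above the pin's origin with the button out (7 mm proud of the handle)
- pin_button (a joint): travel of the pin's spring button: 0 out (balls locked out), 0.0055 m fully pressed (balls in); damped spring, 1.6 N at first, 5 N fully pressed. With the nose in both holes a finger pressing it down carries the pin along; at home the force rises
- pin_block: white plastic block, 150 x 50 mm, 48 mm high, three 19 mm holes 45 mm apart along its x axis, each with a pin hanging in it by its flange; origin at the centre of its underside
- plain_pin: locating pin like the ball-lock pin but with no button and no balls, handle 26 mm high; to be left in its hole; origin at the underside of its flange
- tee_pin: steel pin with a 36 mm crossbar as its handle, 35 mm high; to be left in its hole; origin at the underside of its flange
- fixture: shaft fixture fixed to the bench: bed 136 x 320 mm, two rails along its y, an end block at either end (-y: 54 mm high; +y: 60 mm, with a white V rest up to 101 mm). Between the rails, 1 mm below the rest's plate, a dark steel index bar 12 mm thick with one 13 mm through hole, on the line along which the rest's hole travels. Origin: centre of the bed's underside; y along the rails, z up
- rest (a joint): travel of the sliding rest along the fixture's +y, m, 0 to 0.11 (starts at 0 to 0.03); friction 2 N, stays where left. Its hole meets the index bar's hidden hole somewhere from 0.045 to 0.075 (the bar is set anew for each job): find it by feel. Until then a pin tip put through the rest lands on the bar (pin origin 30 mm above the plate); in line it drops at least 4 mm more, onto the balls
- rest_hole (a point): centre of the rest's 13 mm through hole, at the top of its 6 mm plate, 54 mm above the bench; axes as the fixture's. The plate spans -45 to 85 mm in x, -52 to 85 mm in y about this point; white V rest at x +56 mm, 46 mm high; push bar 14 mm high at y -46 mm. With the pin home its origin lies here
- screwdriver: black-handled screwdriver, 170 mm, lying between robot and fixture; leave alone; origin mid-length, underside
- spanner: steel spanner, 150 mm, lying between robot and fixture; leave alone; origin mid-length, underside
- tape_reel: white plastic reel, 72 mm across, 18 mm high, behind the fixture; leave alone; origin centre of underside
- parts_tub: white plastic bowl, 100 mm across, 45 mm high, beyond the pin block; leave alone; origin centre of underside
- flux_bottle: small black bottle, 44 mm across, 100 mm high, behind the fixture; leave alone; origin centre of underside
Things that resemble listed ones, but are neither listed nor needed, are in the scene too. What is shaped like the ball_pin but blue or purple is not meant.

How it is judged:
On the way, in this order (a step that is already met when the one before it is completed fails the run):
1. the pin's nose has dropped through the rest's hole into the hole of the index bar below (pin shoulder less than 28 mm above the rest's plate) (z of ball_pin in the frame of rest_hole below 0.028 m and horizontal distance between ball_pin and rest_hole below 0.004 m), for 0.1 s.
2. the button is held in and the pin slides on down through the index bar (flange less than 14 mm above the plate, button in by more than 2.5 mm) (z of ball_pin in the frame of rest_hole below 0.014 m and horizontal distance between ball_pin and rest_hole below 0.004 m and value of joint pin_button above 0.0025 m), for 0.02 s.
At the end, for the whole second after the job is handed in: The ball-lock pin stands in the rest's hole with its flange on the plate (within 2 mm, centred within 2.5 mm, upright within 0.08 rad), through the index bar below, button fully out again (within 1 mm) so the balls are locked under the bar, let go and at rest (z of ball_pin in the frame of rest_hole between -0.002 and 0.002 m and horizontal distance between ball_pin and rest_hole below 0.0025 m and value of joint pin_button below 0.001 m and angle between ball_pin's own z axis and vertical below 0.08 rad and linear speed of ball_pin below 0.02 m/s); the robot touches nothing.
It fails at once if the pin is forced: more than 30 N between the pin and the fixture (bed, index bar or sliding rest) (contact force between ball_pin and fixture above 30 N).
It fails at once if another pin or a bystander is moved more than 20 mm (distance of any of plain_pin, tee_pin, screwdriver, spanner, tape_reel, parts_tub, flux_bottle from where it was at the start of the episode above 0.02 m).
It also fails if it takes over 67 s, if anything falls off the work surface, if the arm or the gripper's body presses on something with over 40 N, if the wrist force passes 120 N, or if a joint passes its speed limit or range.

## Working session

There is one attempt and no reset: what is moved stays moved. The work goes in short steps, Python scripts to look and compute and a tool call to move; the robot and the scene stay as the last step left them, time stands still between calls to the robot, and variables do not carry over. Pictures are saved under pics/ and viewed, at most 10 in all, crops included, and the job is handed in when it is done.

Besides the shell and the picture viewer there is one more tool, called after "Call:" as name(argument=value, ...) on one line, values as JSON. servo_tool: Moves the arm, as the interface text tells. Its arguments: {"type":"object","properties":{"motion":{"type":"array","items":{"type":"array","items":{"type":"number"}}},"squeeze":{"type":"number"}},"required":["motion"]}

```bash
mkdir -p pics; cat > h.py <<'E'
import numpy as np, cv2
from scipy.spatial.transform import Rotation as R
from station import ctrl
def cam(name):
    o=ctrl.get_obs(); c=ctrl.camera(name); c['o']=o
    if 'hand_eye' in c:
        T=np.eye(4); T[:3,:3]=R.from_euler('xyz',o['eef_rot']).as_matrix(); T[:3,3]=o['ee_pos']
        c['W']=T@np.array(c['hand_eye'])
    else: c['W']=np.linalg.inv(np.array(c['camera_from_world']))
    c['K']=np.array([[c['fx'],0,c['cx']],[0,c['fy'],c['cy']],[0,0,1.]])
    return c
def save(c,f): cv2.imwrite('pics/'+f,c['image'][:,:,::-1])
def w(c,uv,z):
    p=cv2.undistortPoints(np.array(uv,float).reshape(-1,1,2),c['K'],np.array(c['dist'],float)).reshape(-1,2)
    d=np.c_[p[:,0],-p[:,1],-np.ones(len(p))]@c['W'][:3,:3].T; o=c['W'][:3,3]
    z=np.broadcast_to(z,len(p)); return o+d*((z-o[2])/d[:,2])[:,None]
def proj(c,P):
    q=(np.c_[np.atleast_2d(P),np.ones(len(np.atleast_2d(P)))]@np.linalg.inv(c['W']).T)[:,:3]*[1,-1,-1]
    return cv2.projectPoints(q,np.zeros(3),np.zeros(3),c['K'],np.array(c['dist'],float))[0].reshape(-1,2)
E
python3 - <<'E'
from h import *
import pickle
for n in('scene','top'):
    c=cam(n); save(c,n+'.png'); pickle.dump(c,open(n+'.pkl','wb')); print(n,c['W'].round(3).tolist(),c['fx'])
print(c['o'])
E
```

```text
scene [[0.646, -0.556, 0.523, 1.176], [0.763, 0.479, -0.434, -0.471], [-0.009, 0.68, 0.733, 0.91], [0.0, 0.0, 0.0, 1.0]] 461.5680807676144
top [[-0.018, 0.992, -0.124, 0.452], [-1.0, -0.019, -0.002, 0.005], [-0.004, 0.124, 0.992, 1.064], [0.0, 0.0, 0.0, 1.0]] 407.81857442440116
{'time_s': 0.05, 'qpos': array([-1.33355968e+00,  3.00466527e-01,  1.52153331e+00, -3.93834103e-07,
        1.32070854e+00, -6.66210553e-02]), 'joint_vel': array([-0.00135516, -0.00012757, -0.00156105,  0.00030405, -0.00158498,
        0.00056323]), 'tau': array([ 1.24617967e-03, -5.33214819e+01, -3.53708446e+01,  7.10739847e-02,
        2.36526271e-02, -7.66409153e-05]), 'ee_pos': array([ 0.16454245, -0.52478555,  0.40410893]), 'eef_rot': array([-3.14047938e+00, -7.38947784e-05,  3.03857763e-01]), 'force': array([-0.41645638, -0.40245126,  0.45431395]), 'moment': array([-0.03689172, -0.00953766, -0.03730317]), 'grip_force': 0.0, 'grip_width': 0.09426265268190748}
```

View pics/scene.png

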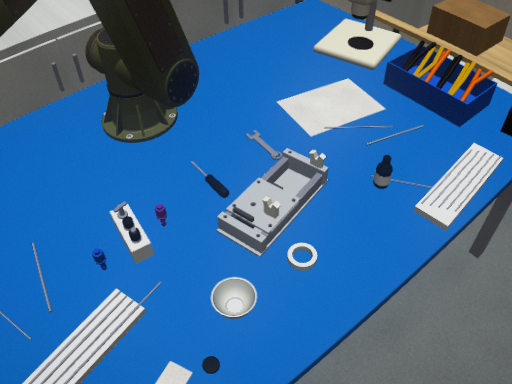

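View pics/top.png

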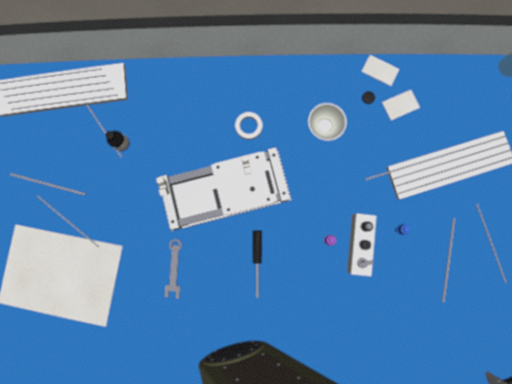

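The scene view shows the pin block near (130,232) with the tee pin at its near end and two black pins. The top view shows block holes at (367,227), (365,245) and (363,263), and the rest hole near (252,189).

```bash
python3 - <<'E'
from h import *
import pickle
s=pickle.load(open('scene.pkl','rb'));t=pickle.load(open('top.pkl','rb'))
a=cv2.resize(s['image'][190:270,90:190],(500,400),interpolation=cv2.INTER_CUBIC)
b=cv2.resize(t['image'][205:285,335:395],(300,400),interpolation=cv2.INTER_CUBIC)
i=np.hstack([a,b]); 
d=cv2.resize(t['image'][140:235,150:295],(800,524),interpolation=cv2.INTER_CUBIC)[:,:]
cv2.imwrite('pics/c1.png',i[:,:,::-1]);cv2.imwrite('pics/c2.png',d[:,:,::-1])
print(w(t,[(367,227),(365,245),(363,263)],.075)); print(w(t,[(252,189)],.054)); 
E
```

```text
[[ 0.46859697 -0.26818027  0.075     ]
 [ 0.42540576 -0.26123536  0.075     ]
 [ 0.3825658  -0.25443751  0.075     ]]
[[0.56913026 0.00916998 0.054     ]]
```

View pics/c1.png

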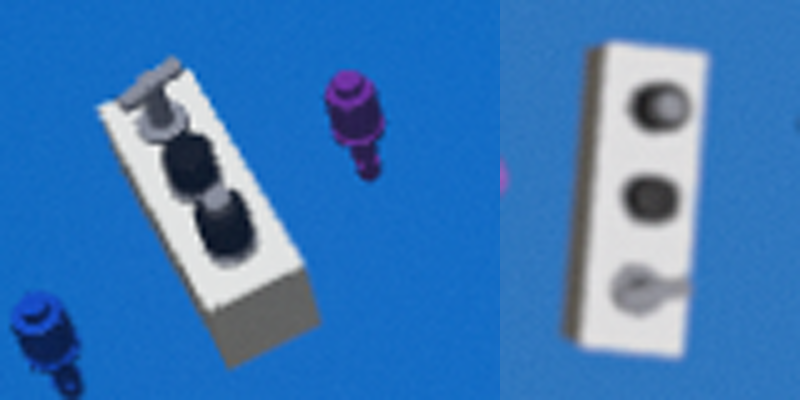

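View pics/c2.png

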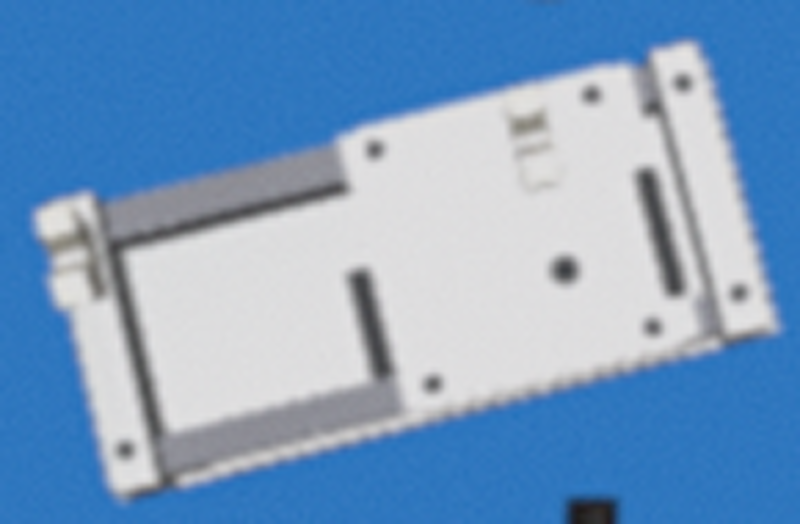

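The ball pin (steel button visible) is the outer one at about (0.469,-0.268). The rest hole is at about (0.569,0.009), with the fixture yawed about +13°. Moving above the pin now.

Call:
servo_tool(motion=[[0, 4, 3.5, -0.5, -4], [0, 8, 7, -1.5, -8], [0, 12, 10.5, -2.5, -12], [0, 16, 14, -3.5, -16], [0, 20, 17.5, -4.5, -20], [0, 24, 21, -5.5, -24], [0, 28, 24, -6.5, -26], [0, 30.4, 25.7, -7.4, -26], [0, 30.4, 25.7, -7.4, -26], [0, 30.4, 25.7, -7.4, -26], [0, 30.4, 25.7, -7.4, -26], [0, 30.4, 25.7, -7.4, -26]], squeeze=15)

```text
time_s: 1.6
ee_pos: [0.468, -0.2684, 0.331]
eef_rot: [3.141, -0.0, -0.151]
force: [-0.0, 0.5, -0.8]
grip_width: 0.0938
grip_force: 0.0
```

```bash
python3 - <<'E'
from h import *
import pickle
c=cam('wrist'); save(c,'w1.png'); pickle.dump(c,open('w1.pkl','wb')); print(c['W'].round(3).tolist(),c['fx'],c['o']['ee_pos'],c['o']['eef_rot'],c['o']['qpos'],c['o']['force'])
print(proj(c,[(.4686,-.268,.085),(.4254,-.261,.075)]))
E
```

```text
[[-0.152, 0.961, 0.23, 0.534], [-0.988, -0.148, -0.036, -0.278], [-0.001, -0.233, 0.973, 0.311], [0.0, 0.0, 0.0, 1.0]] 324.17587401704867 [ 0.46802898 -0.26837346  0.33096743] [ 3.14139194e+00 -3.95378777e-04 -1.51080401e-01] [-5.88529141e-01  3.48829201e-01  1.63593379e+00 -1.56470544e-05
  1.15638648e+00  1.13335392e+00] [-0.04544921  0.52178422 -0.82171527]
[[257.00575127 206.70628955]
 [256.49990968 256.30121503]]
```

View pics/w1.png

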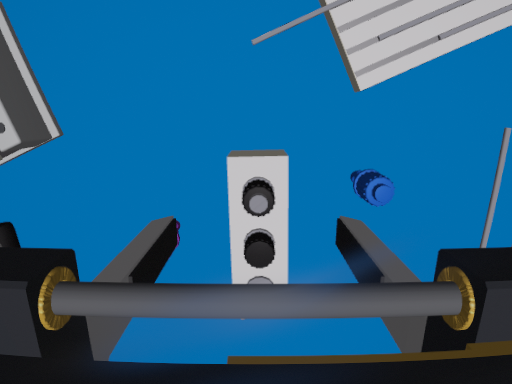

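```bash
python3 - <<'E'
from h import *
import pickle
c=pickle.load(open('w1.pkl','rb'))
g=c['image'].astype(int); s=g[150:300,225:295]; m=(s.max(2)<60)
print(w(c,[(258.5,204)],.085))
sub=g[180:225,240:280].sum(2)//3
for r in sub[::3]: print(*r[::2])
E
```

```text
[[ 0.47045544 -0.26938064  0.085     ]]
196 195 196 195 124 130 102 63 39 11 65 67 97 129 143 196 196 196 195 196
195 195 187 127 29 9 9 9 10 11 10 10 7 27 70 146 196 195 196 195
196 187 110 63 9 8 29 19 25 26 16 15 26 10 8 55 125 195 196 195
195 180 65 19 26 37 50 54 56 56 56 56 54 37 29 22 82 177 196 196
196 136 30 23 48 51 53 53 55 56 55 55 53 53 53 34 26 162 195 196
195 129 25 47 49 49 60 66 114 120 112 81 61 52 51 49 19 150 195 196
195 84 39 46 47 60 135 139 139 139 138 139 135 81 49 49 42 96 195 195
195 78 40 45 43 132 139 139 138 139 139 138 137 131 46 47 43 104 196 195
195 135 38 42 44 138 138 138 139 138 137 139 139 139 45 44 38 129 195 195
196 196 33 39 41 120 139 138 137 138 139 139 138 126 43 42 53 195 196 195
196 196 189 85 39 48 113 138 139 139 138 137 118 45 40 146 189 195 195 196
196 195 196 192 137 87 37 41 61 67 75 39 38 83 121 193 195 195 195 195
195 195 196 196 195 195 185 185 173 41 171 174 186 195 195 195 196 196 196 196
196 195 195 196 195 196 196 196 195 196 195 196 196 195 195 196 195 196 195 195
195 195 195 195 195 195 196 195 195 195 195 196 196 196 196 195 195 195 195 196
```

Call:
servo_tool(motion=[[0.35, 0.25, -0.08, 0, 0], [0.35, 0.25, -0.08, -1.5, 0], [0.35, 0.25, -0.08, -4, 0], [0.35, 0.25, -0.08, -6, 0], [0.35, 0.25, -0.08, -7.5, 0], [0.35, 0.25, -0.08, -8.3, 0], [0.35, 0.25, -0.08, -8.3, 0], [0.6, 0.25, -0.08, -8.3, 0], [1, 0.25, -0.08, -8.3, 0], [1, 0.25, -0.08, -8.3, 0], [1, 0.25, -0.08, -8.3, 0], [1, 0.25, -0.08, -8.3, 0], [1, 0.25, -0.08, -8.3, 0]], squeeze=20)

```text
time_s: 3.28
ee_pos: [0.471, -0.2687, 0.2478]
eef_rot: [3.141, -0.0, -0.15]
force: [-1.1, -0.5, 2.4]
grip_width: 0.0259
grip_force: 20.0
```

Call:
servo_tool(motion=[[1, 0, 0, 2, 0], [1, 0, 0, 5, 0], [1, 0, 0, 8, 0], [1, 0, 0, 12, 0], [1, 1, 2.5, 12.2, 10], [1, 2, 5.5, 12.2, 20], [1, 3, 8.5, 12.2, 30], [1, 4, 11, 12.2, 40], [1, 5, 14, 12.2, 50], [1, 6, 17, 12.2, 60], [1, 7, 20, 12.2, 70], [1, 8, 22.5, 12.2, 80], [1, 9, 25, 12.2, 90], [1, 9.5, 27, 12, 100], [1, 9.8, 27.8, 12, 110], [1, 9.8, 27.8, 12, 112], [1, 9.8, 27.8, 12, 112], [1, 9.8, 27.8, 12, 112], [1, 9.8, 27.8, 12, 112]])

```text
time_s: 5.65
ee_pos: [0.569, 0.0091, 0.3677]
eef_rot: [-3.142, -0.0, 1.803]
force: [-0.1, -0.9, -1.7]
grip_width: 0.0254
grip_force: 20.0
```

```bash
python3 - <<'E'
from h import *
import pickle
c=cam('wrist'); save(c,'w2.png'); pickle.dump(c,open('w2.pkl','wb')); o=c['o'];print(o['ee_pos'],o['eef_rot'],o['force'])
print(proj(c,[(.569,.009,.054)]), 'pin tip/flange', proj(c,[o['ee_pos']-[0,0,.237],o['ee_pos']-[0,0,.2]]))
E
```

```text
[0.56896686 0.0090739  0.36767474] [-3.14156167e+00 -4.52433709e-06  1.80310701e+00] [-0.13075749 -0.87721122 -1.68735618]
[[256.31358427 188.75335057]] pin tip/flange [[256.49774437 213.43346807]
 [256.65002429 232.24734712]]
```

View pics/w2.png

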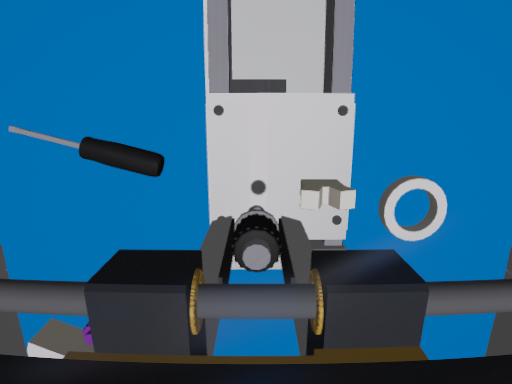

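```bash
python3 - <<'E'
from h import *
import pickle
c=pickle.load(open('w2.pkl','rb'))
g=cv2.cvtColor(c['image'],cv2.COLOR_RGB2GRAY)
def blob(u,v,r,th=100):
    s=g[v-r:v+r+1,u-r:u+r+1].astype(float); wt=np.clip(170-s,0,None)*(s<150); y,x=np.mgrid[-r:r+1,-r:r+1]
    return u+(wt*x).sum()/wt.sum(), v+(wt*y).sum()/wt.sum()
b=[blob(258,187,10),blob(218,110,7),blob(342,110,7),blob(336,219,6)]
P=w(c,b,.054);print(np.round(b,1).tolist(),P.round(4).tolist())
d=P[1]-P[2];print('x-dir deg',np.degrees(np.arctan2(-d[1],-d[0])),np.linalg.norm(d),'y-dir',np.degrees(np.arctan2(*(P[2]-P[3])[1::-1]))-90)
t=pickle.load(open('top.pkl','rb')); q=w(t,[(150+432/5.517,140+384/5.517),(150+375/5.517,140+149/5.517),(150+653/5.517,140+327/5.517),(150+592/5.517,140+95/5.517)],.054);print(q.round(4))
for a,bb in((0,2),(1,3)):
  e=q[a]-q[bb]; print(np.degrees(np.arctan2(e[1],e[0]))-90)
i=c['image'][170:250,200:310]; cv2.imwrite('pics/w2c.png',cv2.resize(i,(770,560),interpolation=cv2.INTER_CUBIC)[:,:,::-1])
E
```

```text
[[257.9, 186.9], [218.2, 109.8], [342.3, 110.2], [336.3, 219.6]] [[0.57, 0.0111, 0.054], [0.5197, 0.0711, 0.054], [0.6271, 0.0964, 0.054], [0.6507, -0.0031, 0.054]]
x-dir deg 13.231341830032335 0.11028912239272876 y-dir 13.349045199781045
[[ 0.5188  0.0688  0.054 ]
 [ 0.6263  0.0936  0.054 ]
 [ 0.5427 -0.031   0.054 ]
 [ 0.6494 -0.0056  0.054 ]]
13.436277437316988
13.087579048565914
```

View pics/w2c.png

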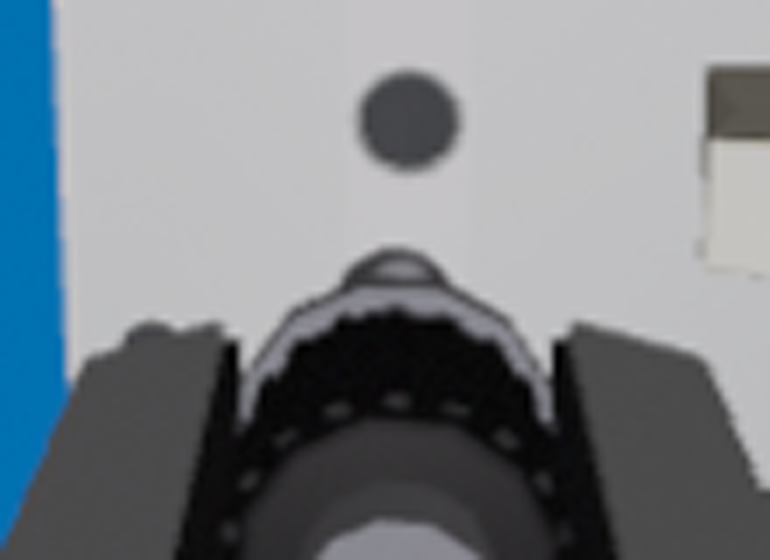

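Call:
servo_tool(motion=[[1, 0.1, 0.2, 0, 0], [1, 0.1, 0.2, -2, 0], [1, 0.1, 0.2, -4.5, 0], [1, 0.1, 0.2, -6.5, 0], [1, 0.1, 0.2, -7.2, 0], [1, 0.1, 0.2, -7.4, 0], [1, 0.1, 0.2, -7.6, 0], [1, 0.1, 0.2, -7.8, 0], [1, 0.1, 0.2, -7.8, 0]])

```text
time_s: 6.82
ee_pos: [0.57, 0.0114, 0.2898]
eef_rot: [3.141, 0.0, 1.805]
force: [-0.6, 0.1, -2.1]
grip_width: 0.0256
grip_force: 20.0
```

Call:
servo_tool(motion=[[1, 0, 0, -0.1, 0], [1, 0, 0, -0.2, 0], [1, 0, 0, -0.3, 0], [1, 0, 0, -0.4, 0], [1, 0, 0, -0.4, 0]])

```text
time_s: 7.45
ee_pos: [0.57, 0.0114, 0.2855]
eef_rot: [-3.141, 0.0, 1.805]
force: [0.1, -0.8, -1.0]
grip_width: 0.0254
grip_force: 20.0
```

Call:
servo_tool(motion=[[1, 0, 0, -0.05, 0], [1, 0, 0, -0.1, 0], [1, 0, 0, -0.15, 0], [1, 0, 0, -0.15, 0], [1, 0, 0, -0.15, 0]])

```text
time_s: 8.07
ee_pos: [0.57, 0.0114, 0.2841]
eef_rot: [-3.142, -0.0, 1.805]
force: [0.1, -0.6, -1.9]
grip_width: 0.0255
grip_force: 20.0
```

Call:
servo_tool(motion=[[1, 0, 0, -0.05, 0], [1, 0, 0, -0.1, 0], [1, 0, 0, -0.1, 0], [1, 0, 0, -0.1, 0]])

```text
time_s: 8.57
ee_pos: [0.5701, 0.0114, 0.2837]
eef_rot: [3.141, 0.0, 1.805]
force: [-0.9, -1.8, 4.4]
grip_width: 0.0255
grip_force: 20.0
```

Call:
servo_tool(motion=[[1, -0.02, 0.1, 0, 0], [1, -0.07, 0.29, 0, 0], [1, -0.115, 0.49, 0, 0], [1, -0.16, 0.68, 0, 0], [1, -0.207, 0.88, 0, 0], [1, -0.253, 1.07, 0, 0], [1, -0.3, 1.26, 0, 0], [1, -0.322, 1.36, 0, 0], [1, -0.322, 1.36, 0, 0]])

```text
time_s: 9.7
ee_pos: [0.5667, 0.0251, 0.283]
eef_rot: [-3.141, -0.0, 1.805]
force: [0.6, -1.4, -0.7]
grip_width: 0.0253
grip_force: 20.0
```

Call:
servo_tool(motion=[[1, 0, 0, -0.05, 0], [1, 0, 0, -0.1, 0], [1, 0, 0, -0.1, 0]])

```text
time_s: 10.07
ee_pos: [0.5668, 0.0249, 0.2821]
eef_rot: [-3.142, 0.0, 1.805]
force: [1.1, -1.3, -0.5]
grip_width: 0.0254
grip_force: 20.0
```

Call:
servo_tool(motion=[[1, 0, 0, -0.05, 0], [1, 0, 0, -0.1, 0], [1, 0, 0, -0.1, 0]])

```text
time_s: 10.45
ee_pos: [0.5669, 0.0251, 0.2814]
eef_rot: [3.141, -0.0, 1.805]
force: [-1.1, -0.4, 3.7]
grip_width: 0.0256
grip_force: 20.0
```

Call:
servo_tool(motion=[[1, -0.012, 0.05, 0, 0], [1, -0.023, 0.1, 0, 0], [1, -0.035, 0.15, 0, 0], [1, -0.035, 0.15, 0, 0]])

```text
time_s: 10.95
ee_pos: [0.5664, 0.0265, 0.281]
eef_rot: [-3.142, 0.0, 1.805]
force: [0.8, -1.5, 0.6]
grip_width: 0.0252
grip_force: 20.0
```

Call:
servo_tool(motion=[[1, 0, 0, -0.05, 0], [1, 0, 0, -0.1, 0], [1, 0, 0, -0.15, 0], [1, 0, 0, -0.15, 0]])

```text
time_s: 11.45
ee_pos: [0.5665, 0.0267, 0.2801]
eef_rot: [3.141, -0.0, 1.805]
force: [0.3, 1.1, 5.9]
grip_width: 0.0255
grip_force: 20.0
```

```bash
python3 - <<'E'
from h import *
import pickle
c=cam('wrist'); pickle.dump(c,open('w3.pkl','wb')); o=c['o'];print(o['ee_pos'],o['force'],o['moment'])
i=c['image'][150:290,180:330]; cv2.imwrite('pics/w3c.png',cv2.resize(i,(640,597),interpolation=cv2.INTER_CUBIC)[:,:,::-1])
b=(c['image'][90:180]); print(proj(c,[o['ee_pos']-[0,0,.2],o['ee_pos']-[0,0,.17],o['ee_pos']-[0,0,.163]]))
E
```

```text
[0.56650255 0.02667098 0.28005961] [0.34453424 1.07324188 5.89453764] [ 0.18618084  0.02569429 -0.02399069]
[[256.43652238 232.33652614]
 [256.60792777 253.63619372]
 [256.65700395 259.73518062]]
```

View pics/w3c.png

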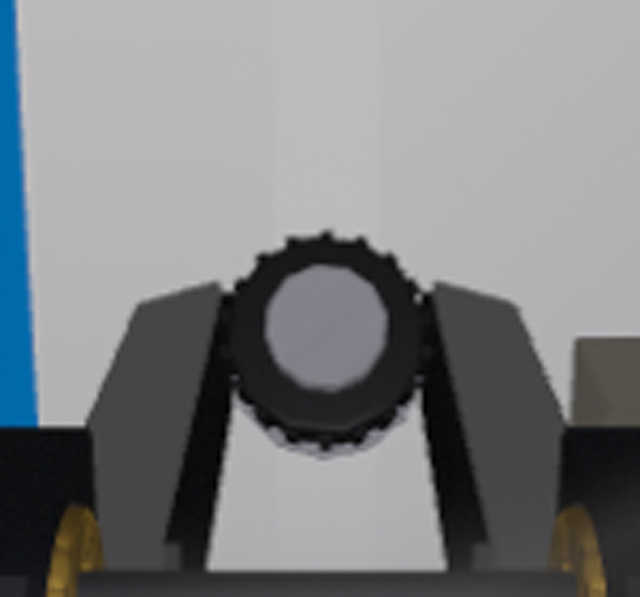

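The wrist view shows the pin tilted forward: the button is centred at full-frame (256.6,226.9), against about (256.6,260) if upright. I'll work out the tilt and where the rest is now.

```bash
python3 - <<'E'
from h import *
import pickle
c=pickle.load(open('w3.pkl','rb')); o=c['o']
tx=np.array([-np.sin(.2322),np.cos(.2322),0]); p=o['ee_pos']-[0,0,.18]
for d in range(0,50,6):
    a=np.radians(d); ax=tx*np.sin(a)+np.array([0,0,np.cos(a)])
    print(d,proj(c,[p+.017*ax,p-.02*ax])[:,1].round(1),(p-.057*ax).round(4))
g=cv2.cvtColor(c['image'],cv2.COLOR_RGB2GRAY)
s=(g[:170,190:380]<110).astype(np.uint8); n,l,st,ce=cv2.connectedComponentsWithStats(s)
for k in range(1,n):
    if 15<st[k,4]<400: 
        uv=ce[k]+[190,0]; print(st[k],uv.round(1),w(c,[uv],.054).round(4))
E
```

```text
0 [259.7 232.3] [0.5665 0.0267 0.0431]
6 [256.3 235.7] [0.5679 0.0209 0.0434]
12 [252.6 239.2] [0.5692 0.0151 0.0443]
18 [248.9 242.7] [0.5706 0.0095 0.0458]
24 [245.2 246.3] [0.5718 0.0041 0.048 ]
30 [241.5 249.8] [ 0.5731 -0.0011  0.0507]
36 [237.8 253.4] [ 0.5742 -0.0059  0.0539]
42 [234.3 256.9] [ 0.5753 -0.0104  0.0577]
48 [230.9 260.3] [ 0.5763 -0.0146  0.0619]
[  4 129  14  13 145] [200.1 135.1] [[0.5192 0.0722 0.054 ]]
[178 129  12  14 143] [373.8 135.6] [[0.6266 0.0976 0.054 ]]
```

```bash
python3 - <<'E'
from h import *
import pickle
from scipy.optimize import least_squares
c=pickle.load(open('w3.pkl','rb')); o=c['o']; W=c['W']
tx=np.array([-np.sin(.2322),np.cos(.2322),0]); ty=np.array([-tx[1],tx[0],0]);g=o['ee_pos']-[0,0,.18]
th=np.linspace(0,2*np.pi,24)
def circ(p,ax,u,r): 
    return p+r*(np.outer(np.cos(th),ty)+np.outer(np.sin(th),u))
def f(x):
    a,s,h=x; ax=tx*np.sin(a)+np.array([0,0,np.cos(a)]); u=tx*np.cos(a)-np.array([0,0,np.sin(a)]); O=g+tx*s+[0,0,h]
    b=proj(c,circ(O+.037*ax,ax,u,.007)); fl=proj(c,circ(O,ax,u,.0135)); tp=proj(c,circ(O+.03*ax,ax,u,.0123))
    k=4.267
    return [b[:,1].min()-(150+265/k),b[:,1].max()-(150+392/k),fl[:,1].max()-(150+458/k),tp[:,1].min()-(150+238/k),b[:,0].max()-b[:,0].min()-122/k]
r=least_squares(f,[.4,0,-.02],x_scale=[.1,.01,.01]);a,s,h=r.x
print('tilt',np.degrees(a),s,h,r.fun.round(1)); ax=tx*np.sin(a)+np.array([0,0,np.cos(a)])
O=g+tx*s+[0,0,h]; print('origin',O,'tip',O-.037*ax,'on axis at grasp: height',((g-O)@ax),'lateral',((g-O)@tx)*np.cos(a)-(g-O)[2]*np.sin(a))
E
```

```text
tilt 26.855769559925164 -0.0022756918134366096 -0.02207865078445766 [ 0.9 -0.4  0.2 -0.7 -0. ]
origin [0.56702623 0.02445636 0.07798096] tip [0.57087258 0.00819033 0.04497154] on axis at grasp: height 0.020725426634163595 lateral -0.00794369463937766
```

The pin is tilted about 27° because the pads act as a hinge, and the rest has hardly moved (about 1 mm). I'll reverse to bring it upright, then turn so the pads close along the travel direction.

Call:
servo_tool(motion=[[1, 0.03, -0.12, 0.15, 0], [1, 0.07, -0.3, 0.3, 0], [1, 0.11, -0.5, 0.42, 0], [1, 0.16, -0.7, 0.5, 0], [1, 0.2, -0.9, 0.58, 0], [1, 0.25, -1.1, 0.62, 0], [1, 0.29, -1.3, 0.65, 0], [1, 0.32, -1.45, 0.65, 0], [1, 0.32, -1.45, 0.65, 0]])

```text
time_s: 12.62
ee_pos: [0.5697, 0.0119, 0.2862]
eef_rot: [3.141, -0.0, 1.805]
force: [0.5, 1.1, -0.3]
grip_width: 0.0256
grip_force: 20.0
```

```bash
cat > meas.py <<'E'
from h import *
c=cam('wrist'); o=c['o']; print(o['ee_pos'].round(4),o['force'].round(1),o['moment'].round(2))
im=c['image'].astype(int); g=im.sum(2)/3
e=o['ee_pos']; print('expected button',proj(c,[e-[0,0,.163]]).round(1))
s=((g[200:290,235:280]>90)&(g[200:290,235:280]<165)).astype(np.uint8)
n,l,st,ce=cv2.connectedComponentsWithStats(s)
for k in range(1,n):
    if st[k,4]>150: print('blob',st[k],(ce[k]+[235,200]).round(1))
s=(cv2.cvtColor(c['image'],cv2.COLOR_RGB2GRAY)[:200,150:400]<110).astype(np.uint8); n,l,st,ce=cv2.connectedComponentsWithStats(s)
for k in range(1,n):
    if 80<st[k,4]<300 and abs(st[k,2]-st[k,3])<5: uv=ce[k]+[150,0]; print('screw',uv.round(1),w(c,[uv],.054).round(4))
import sys
if len(sys.argv)>1: cv2.imwrite('pics/'+sys.argv[1],cv2.resize(c['image'][150:290,180:330],(640,597),interpolation=cv2.INTER_CUBIC)[:,:,::-1])
E
python3 meas.py w4.png
```

```text
[0.5697 0.0119 0.2862] [ 0.5  1.1 -0.3] [ 0.38 -0.1   0.  ]
expected button [[256.8 259.6]]
blob [  0   9  45  20 191] [257.9 216. ]
blob [  7  36  29  27 609] [255.8 249.1]
screw [201.7 114.5] [[0.5198 0.0698 0.054 ]]
screw [372.7 115.2] [[0.6274 0.0953 0.054 ]]
```

View pics/w4.png

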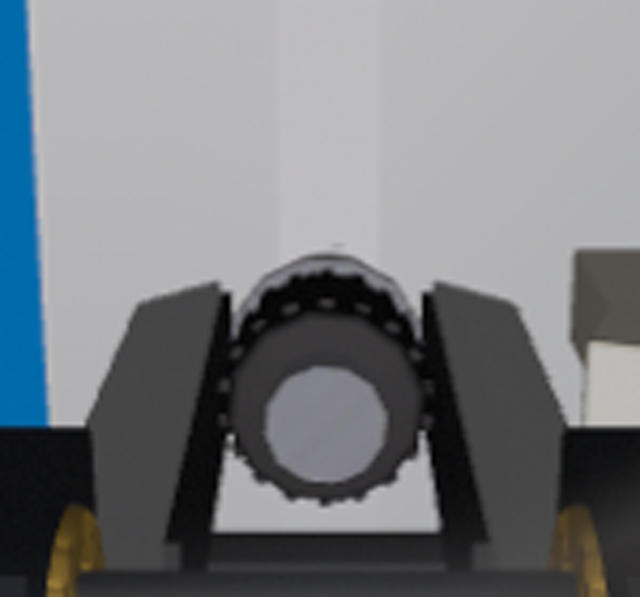

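The pin is nearly upright again. The button is at full-frame (255.8,249), and the flange's far edge is at row 209 (crop y 253). I'll fit the remaining tilt.

```bash
python3 - <<'E'
from h import *
import pickle
from scipy.optimize import least_squares
c=pickle.load(open('w3.pkl','rb')); k=4.267
e=np.array([.5697,.0119,.2862]); c['W'][:3,3]+=e-c['o']['ee_pos']
tx=np.array([-np.sin(.2322),np.cos(.2322),0]); ty=np.array([-tx[1],tx[0],0]);g=e-[0,0,.18]; th=np.linspace(0,2*np.pi,40)
def circ(p,u,r): return proj(c,p+r*(np.outer(np.cos(th),ty)+np.outer(np.sin(th),u)))
def f(x):
    a,s,h=x; ax=tx*np.sin(a)+np.array([0,0,np.cos(a)]); u=tx*np.cos(a)-np.array([0,0,np.sin(a)]); O=g+tx*s+[0,0,h]
    b=circ(O+.037*ax,u,.007); fl=circ(O,u,.0135); tp=circ(O+.03*ax,u,.0125)
    return [b[:,1].min()-(150+364/k),b[:,1].max()-(150+483/k),fl[:,1].min()-(150+253/k),tp[:,1].max()-(150+503/k),b[:,0].max()-b[:,0].min()-122/k]
r=least_squares(f,[.1,0,-.02],x_scale=[.1,.01,.01]);a,s,h=r.x
ax=tx*np.sin(a)+np.array([0,0,np.cos(a)]);O=g+tx*s+[0,0,h]; print(np.degrees(a),s,h,r.fun.round(1),'origin',O,'tip-TCP',O-.037*ax-e, 'tip along tx',(O-.037*ax-e)@tx)
E
```

```text
6.656193624434747 -0.0009845021209040417 -0.02473758062397189 [ 0.1 -0.4 -0.1  0.5 -0.3] origin [0.56992655 0.01094192 0.08146242] tip-TCP [ 0.00121347 -0.0051317  -0.24148818] tip along tx -0.0052732224065477696
```

Call:
servo_tool(motion=[[1, 0.035, -0.15, 0.03, 0], [1, 0.07, -0.3, 0.05, 0], [1, 0.1, -0.44, 0.08, 0], [1, 0.14, -0.6, 0.1, 0], [1, 0.14, -0.6, 0.1, 0]])

```text
time_s: 13.3
ee_pos: [0.5711, 0.0058, 0.2872]
eef_rot: [3.142, 0.0, 1.805]
force: [0.6, 1.5, -0.8]
grip_width: 0.0256
grip_force: 20.0
```

```bash
python3 meas.py
```

```text
[0.5711 0.0058 0.2872] [ 0.6  1.5 -0.8] [ 0.4  -0.13 -0.02]
expected button [[256.8 259.6]]
blob [  0   0  45  29 254] [257.1 213.9]
blob [  7  44  29  26 570] [255.8 256.7]
screw [201.8 105.3] [[0.52   0.0695 0.054 ]]
screw [372.9 106. ] [[0.6275 0.0949 0.054 ]]
```

Call:
servo_tool(motion=[[1, -0.03, 0.04, 0.05, -10], [1, -0.06, 0.08, 0.1, -20], [1, -0.09, 0.12, 0.1, -30], [1, -0.12, 0.16, 0.1, -40], [1, -0.15, 0.2, 0.1, -50], [1, -0.18, 0.24, 0.1, -60], [1, -0.21, 0.28, 0.1, -70], [1, -0.23, 0.31, 0.1, -80], [1, -0.25, 0.33, 0.1, -90], [1, -0.25, 0.33, 0.1, -90]], squeeze=35)

```text
time_s: 14.6
ee_pos: [0.5687, 0.0091, 0.2884]
eef_rot: [3.141, -0.001, 0.235]
force: [2.0, -0.4, 0.5]
grip_width: 0.0252
grip_force: 35.0
```

```bash
python3 meas.py
```

```text
[0.5687 0.0091 0.2884] [ 2.  -0.4  0.5] [-0.15 -0.51 -0.05]
expected button [[258.5 257.2]]
blob [  0   0  45  26 238] [256.5 212.9]
blob [  7  42  28  26 568] [255.7 254.6]
screw [308.   98.5] [[ 0.6508 -0.0045  0.054 ]]
screw [369. 107.] [[ 0.6553 -0.0446  0.054 ]]
```

Call:
servo_tool(motion=[[1, 0, 0, -0.05, 0], [1, 0, 0, -0.1, 0], [1, 0, 0, -0.15, 0], [1, 0, 0, -0.2, 0], [1, 0, 0, -0.2, 0]], squeeze=40)

```text
time_s: 15.28
ee_pos: [0.5686, 0.0093, 0.2862]
eef_rot: [3.141, -0.0, 0.234]
force: [3.9, -2.0, 3.2]
grip_width: 0.025
grip_force: 40.0
```

Call:
servo_tool(motion=[[1, 0.05, 0.01, 0, 0], [1, 0.1, 0.02, 0, 0], [1, 0.1, 0.02, -0.05, 0], [1, 0.1, 0.02, -0.05, 0]])

```text
time_s: 15.78
ee_pos: [0.5694, 0.0095, 0.2852]
eef_rot: [-3.141, 0.001, 0.234]
force: [3.7, -0.9, -0.9]
grip_width: 0.0247
grip_force: 40.0
```

Call:
servo_tool(motion=[[1, 0.05, 0.01, 0, 0], [1, 0.1, 0.02, -0.05, 0], [1, 0.1, 0.02, -0.1, 0], [1, 0.1, 0.02, -0.15, 0], [1, 0.1, 0.02, -0.15, 0]])

```text
time_s: 16.4
ee_pos: [0.5705, 0.0097, 0.284]
eef_rot: [-3.142, 0.0, 0.234]
force: [1.4, -0.9, -1.2]
grip_width: 0.0248
grip_force: 40.0
```

Now start the travel with light down pressure, first settling onto the bar.

Call:
servo_tool(motion=[[1, 0, 0, -0.05, 0], [1, 0, 0, -0.1, 0], [1, 0, 0, -0.1, 0], [1, 0, 0, -0.1, 0]])

```text
time_s: 16.9
ee_pos: [0.5706, 0.0097, 0.2835]
eef_rot: [3.141, -0.001, 0.234]
force: [1.6, -0.4, 5.4]
grip_width: 0.0246
grip_force: 40.0
```

Call:
servo_tool(motion=[[1, -0.023, 0.1, 0, 0], [1, -0.046, 0.19, 0, 0], [1, -0.07, 0.29, 0, 0], [1, -0.09, 0.39, 0, 0], [1, -0.115, 0.49, 0, 0], [1, -0.138, 0.58, 0, 0], [1, -0.16, 0.68, 0, 0], [1, -0.184, 0.78, 0, 0], [1, -0.207, 0.88, 0, 0], [1, -0.23, 0.97, 0, 0], [1, -0.23, 0.97, 0, 0]])

```text
time_s: 18.27
ee_pos: [0.5683, 0.0193, 0.2835]
eef_rot: [3.141, -0.001, 0.234]
force: [2.2, -2.5, 5.6]
grip_width: 0.0249
grip_force: 40.0
```

```bash
python3 meas.py
```

```text
[0.5683 0.0193 0.2835] [ 2.2 -2.5  5.6] [-0.57 -0.54 -0.03]
expected button [[258.5 257.1]]
blob [  0   5  45  21 225] [256.2 213.8]
blob [  7  41  28  26 572] [255.4 253.3]
blob [  0  55  45  22 510] [258.2 270.1]
screw [308.4 101.2] [[0.6485 0.0056 0.054 ]]
screw [386.9 110.3] [[ 0.6552 -0.0448  0.054 ]]
```

Call:
servo_tool(motion=[[1, -0.023, 0.1, 0, 0], [1, -0.046, 0.19, 0, 0], [1, -0.07, 0.29, 0, 0], [1, -0.09, 0.39, 0, 0], [1, -0.115, 0.49, 0, 0], [1, -0.115, 0.49, 0, 0]])

```text
time_s: 19.08
ee_pos: [0.5672, 0.0242, 0.2834]
eef_rot: [3.141, -0.001, 0.234]
force: [2.5, -2.1, 5.2]
grip_width: 0.025
grip_force: 40.0
```

Call:
servo_tool(motion=[[1, -0.023, 0.1, 0, 0], [1, -0.046, 0.19, 0, 0], [1, -0.07, 0.29, 0, 0], [1, -0.09, 0.39, 0, 0], [1, -0.09, 0.39, 0, 0]])

```text
time_s: 19.7
ee_pos: [0.5663, 0.0281, 0.2835]
eef_rot: [3.141, -0.001, 0.234]
force: [1.5, -1.8, 5.3]
grip_width: 0.025
grip_force: 40.0
```

Call:
servo_tool(motion=[[1, -0.023, 0.1, 0, 0], [1, -0.046, 0.19, 0, 0], [1, -0.07, 0.29, 0, 0], [1, -0.09, 0.39, 0, 0], [1, -0.09, 0.39, 0, 0]])

```text
time_s: 20.32
ee_pos: [0.5654, 0.032, 0.2834]
eef_rot: [3.141, -0.001, 0.234]
force: [2.5, -2.2, 5.2]
grip_width: 0.0247
grip_force: 40.0
```

Call:
servo_tool(motion=[[1, -0.023, 0.1, 0, 0], [1, -0.046, 0.19, 0, 0], [1, -0.07, 0.29, 0, 0], [1, -0.09, 0.39, 0, 0], [1, -0.09, 0.39, 0, 0]])

```text
time_s: 20.95
ee_pos: [0.5645, 0.0359, 0.2835]
eef_rot: [3.141, -0.001, 0.234]
force: [1.8, -2.4, 4.7]
grip_width: 0.0246
grip_force: 40.0
```

Call:
servo_tool(motion=[[1, -0.023, 0.1, 0, 0], [1, -0.046, 0.19, 0, 0], [1, -0.07, 0.29, 0, 0], [1, -0.09, 0.39, 0, 0], [1, -0.09, 0.39, 0, 0]])

```text
time_s: 21.58
ee_pos: [0.5636, 0.0398, 0.2834]
eef_rot: [3.141, -0.001, 0.234]
force: [2.3, -2.3, 5.9]
grip_width: 0.0249
grip_force: 40.0
```

Call:
servo_tool(motion=[[1, -0.023, 0.1, 0, 0], [1, -0.046, 0.19, 0, 0], [1, -0.07, 0.29, 0, 0], [1, -0.09, 0.39, 0, 0], [1, -0.09, 0.39, 0, 0]])

```text
time_s: 22.2
ee_pos: [0.5627, 0.0437, 0.2834]
eef_rot: [3.141, -0.001, 0.234]
force: [1.8, -3.5, 5.8]
grip_width: 0.0244
grip_force: 40.0
```

Call:
servo_tool(motion=[[1, -0.023, 0.1, 0, 0], [1, -0.046, 0.19, 0, 0], [1, -0.07, 0.29, 0, 0], [1, -0.09, 0.39, 0, 0], [1, -0.09, 0.39, 0, 0]])

```text
time_s: 22.82
ee_pos: [0.5618, 0.0476, 0.2834]
eef_rot: [3.141, -0.001, 0.234]
force: [2.3, -2.0, 6.3]
grip_width: 0.0249
grip_force: 40.0
```

Call:
servo_tool(motion=[[1, -0.023, 0.1, 0, 0], [1, -0.046, 0.19, 0, 0], [1, -0.07, 0.29, 0, 0], [1, -0.09, 0.39, 0, 0], [1, -0.09, 0.39, 0, 0]])

```text
time_s: 23.45
ee_pos: [0.5609, 0.0515, 0.2834]
eef_rot: [3.141, -0.001, 0.234]
force: [2.1, -2.7, 5.4]
grip_width: 0.025
grip_force: 40.0
```

Call:
servo_tool(motion=[[1, -0.023, 0.1, 0, 0], [1, -0.046, 0.19, 0, 0], [1, -0.07, 0.29, 0, 0], [1, -0.09, 0.39, 0, 0], [1, -0.09, 0.39, 0, 0]])

```text
time_s: 24.08
ee_pos: [0.56, 0.0554, 0.2834]
eef_rot: [3.141, -0.001, 0.234]
force: [2.3, -1.2, 6.2]
grip_width: 0.0249
grip_force: 40.0
```

Call:
servo_tool(motion=[[1, -0.023, 0.1, 0, 0], [1, -0.046, 0.19, 0, 0], [1, -0.07, 0.29, 0, 0], [1, -0.09, 0.39, 0, 0], [1, -0.09, 0.39, 0, 0]])

```text
time_s: 24.7
ee_pos: [0.5591, 0.0593, 0.2834]
eef_rot: [3.141, -0.0, 0.234]
force: [2.0, -2.7, 5.6]
grip_width: 0.0247
grip_force: 40.0
```

Call:
servo_tool(motion=[[1, -0.023, 0.1, 0, 0], [1, -0.046, 0.19, 0, 0], [1, -0.07, 0.29, 0, 0], [1, -0.09, 0.39, 0, 0], [1, -0.09, 0.39, 0, 0]])

```text
time_s: 25.32
ee_pos: [0.5582, 0.0632, 0.2834]
eef_rot: [3.141, -0.0, 0.234]
force: [2.1, -3.5, 6.0]
grip_width: 0.0245
grip_force: 40.0
```

```bash
python3 meas.py
```

```text
[0.5582 0.0632 0.2834] [ 2.1 -3.5  6. ] [-0.63 -0.44  0.06]
expected button [[258.5 257. ]]
blob [  0   5  45  21 217] [256.4 214. ]
blob [  7  40  28  27 580] [255.4 252.8]
blob [  0  59  45  24 656] [255.5 274.8]
screw [308.4 101.6] [[0.638  0.0495 0.054 ]]
```

Call:
servo_tool(motion=[[1, -0.023, 0.1, 0, 0], [1, -0.046, 0.19, 0, 0], [1, -0.07, 0.29, 0, 0], [1, -0.09, 0.39, 0, 0], [1, -0.09, 0.39, 0, 0]])

```text
time_s: 26.0
ee_pos: [0.5572, 0.0673, 0.2831]
eef_rot: [-3.141, 0.0, 0.234]
force: [1.9, -2.1, 3.1]
grip_width: 0.025
grip_force: 40.0
```

Call:
servo_tool(motion=[[1, -0.012, 0.05, 0, 0], [1, -0.023, 0.1, -0.02, 0], [1, -0.023, 0.1, -0.02, 0]])

```text
time_s: 26.38
ee_pos: [0.5568, 0.0683, 0.2825]
eef_rot: [-3.141, 0.001, 0.234]
force: [2.7, -0.0, -0.5]
grip_width: 0.0251
grip_force: 40.0
```

Call:
servo_tool(motion=[[1, -0.023, 0.1, 0, 0], [1, -0.035, 0.15, -0.05, 0], [1, -0.035, 0.15, -0.1, 0], [1, -0.035, 0.15, -0.15, 0], [1, -0.035, 0.15, -0.15, 0]])

```text
time_s: 27.0
ee_pos: [0.5566, 0.0697, 0.2813]
eef_rot: [-3.141, 0.0, 0.234]
force: [3.3, -0.9, -1.7]
grip_width: 0.0245
grip_force: 40.0
```

Call:
servo_tool(motion=[[1, 0.03, 0.02, -0.05, 0], [1, 0.05, 0.04, -0.1, 0], [1, 0.05, 0.04, -0.15, 0], [1, 0.05, 0.04, -0.15, 0]])

```text
time_s: 27.5
ee_pos: [0.5571, 0.0701, 0.2799]
eef_rot: [-3.142, 0.0, 0.234]
force: [2.1, -1.2, -1.7]
grip_width: 0.025
grip_force: 40.0
```

Call:
servo_tool(motion=[[1, 0.03, 0, -0.05, 0], [1, 0.03, 0, -0.1, 0], [1, 0.03, 0, -0.12, 0], [1, 0.03, 0, -0.12, 0]])

```text
time_s: 28.0
ee_pos: [0.5575, 0.0701, 0.279]
eef_rot: [3.142, -0.0, 0.234]
force: [-0.1, -1.0, 4.2]
grip_width: 0.0248
grip_force: 40.0
```

Call:
servo_tool(motion=[[0.5, 0, 0, 0, 0], [0.4, 0, 0, 0, 0], [0.4, 0, 0, 0, 0], [0.4, 0, 0, 0, 0], [0.4, 0, 0, 1.5, 0], [0.4, 0, 0, 3.5, 0], [0.4, 0, 0, 5, 0], [0.4, 0, 0, 5, 0]])

```text
time_s: 29.0
ee_pos: [0.5575, 0.0701, 0.3302]
eef_rot: [3.141, -0.002, 0.234]
force: [-0.1, -0.2, -0.4]
grip_width: 0.0566
grip_force: 0.0
```

```bash
cat > m2.py <<'E'
from h import *
c=cam('wrist'); o=c['o']; print(o['ee_pos'].round(4),o['force'].round(1),o['grip_width'])
e=o['ee_pos']; z=.054+.026+.037; print('exp btn if under tcp',proj(c,[[e[0],e[1],z]]).round(1))
g=c['image'].astype(int).sum(2)/3; s=((g>90)&(g<165)).astype(np.uint8)[150:300,215:300]
n,l,st,ce=cv2.connectedComponentsWithStats(s)
for k in range(1,n):
    if st[k,4]>100: uv=ce[k]+[215,150]; print(st[k],uv.round(1),w(c,[uv],z).round(4))
cv2.imwrite('pics/w5.png',c['image'][:,:,::-1])
E
python3 m2.py
```

```text
[0.5575 0.0701 0.3302] [-0.1 -0.2 -0.4] 0.05658149126068427
exp btn if under tcp [[258.  223.4]]
[ 22  41  40  50 278] [256.1 210.7] [[0.5654 0.0732 0.117 ]]
[ 32  66  21  20 333] [256.8 225.2] [[0.5562 0.0706 0.117 ]]
[  5 122  80  11 497] [266.3 278.7] [[0.5212 0.0559 0.117 ]]
```

Call:
servo_tool(motion=[[1, -0.1, 0, 0, 0], [1, -0.1, 0, 0, 0], [1, -0.1, 0, 0, 0], [1, -0.1, 0, 0, 0], [1, -0.1, 0, -0.5, 0], [1, -0.1, 0, -1, 0], [1, -0.1, 0, -1.2, 0], [1, -0.1, 0, -1.4, 0], [1, -0.1, 0, -1.6, 0], [1, -0.1, 0, -1.7, 0], [1, -0.1, 0, -1.7, 0]], squeeze=15)

```text
time_s: 30.42
ee_pos: [0.5564, 0.0701, 0.3118]
eef_rot: [3.142, -0.0, 0.234]
force: [-0.6, 0.0, 3.8]
grip_width: 0.0006
grip_force: 1.9
```

Call:
servo_tool(motion=[[1, 0, 0, -0.1, 0], [1, 0, 0, -0.2, 0], [1, 0, 0, -0.3, 0], [1, 0, 0, -0.4, 0], [1, 0, 0, -0.4, 0]])

```text
time_s: 31.05
ee_pos: [0.5564, 0.0701, 0.3076]
eef_rot: [-3.142, 0.0, 0.234]
force: [-0.1, 0.1, -0.3]
grip_width: 0.0003
grip_force: 0.3
```

Call:
servo_tool(motion=[[1, 0, 0, -0.2, 0], [1, 0, 0, -0.4, 0], [1, 0, 0, -0.6, 0], [1, 0, 0, -0.7, 0], [1, 0, 0, -0.7, 0]])

```text
time_s: 31.68
ee_pos: [0.5564, 0.0701, 0.3006]
eef_rot: [-3.142, 0.0, 0.234]
force: [0.2, 1.1, 0.8]
grip_width: 0.0007
grip_force: 0.0
```

Call:
servo_tool(motion=[[1, 0, 0, -0.15, 0], [1, 0, 0, -0.3, 0], [1, 0, 0, -0.4, 0], [1, 0, 0, -0.5, 0], [1, 0, 0, -0.5, 0]])

```text
time_s: 32.3
ee_pos: [0.5564, 0.0701, 0.2957]
eef_rot: [-3.142, 0.0, 0.234]
force: [0.5, 0.5, -0.6]
grip_width: 0.0007
grip_force: 0.0
```

Call:
servo_tool(motion=[[1, 0, 0, -0.15, 0], [1, 0, 0, -0.3, 0], [1, 0, 0, -0.45, 0], [1, 0, 0, -0.6, 0], [1, 0, 0, -0.6, 0]])

```text
time_s: 32.92
ee_pos: [0.5564, 0.0701, 0.2898]
eef_rot: [3.142, -0.0, 0.234]
force: [-0.9, -0.5, 0.9]
grip_width: 0.0005
grip_force: 0.9
```

Call:
servo_tool(motion=[[1, 0, 0, -0.1, 0], [1, 0, 0, -0.2, 0], [1, 0, 0, -0.3, 0], [1, 0, 0, -0.4, 0], [1, 0, 0, -0.4, 0]])

```text
time_s: 33.55
ee_pos: [0.5565, 0.0701, 0.2858]
eef_rot: [3.142, -0.0, 0.234]
force: [-0.8, -0.2, 4.8]
grip_width: 0.0004
grip_force: 2.2
```

Call:
servo_tool(motion=[[1, 0, 0, -0.05, 0], [1, 0, 0, -0.1, 0], [1, 0, 0, -0.15, 0], [1, 0, 0, -0.15, 0]])

```text
time_s: 34.05
ee_pos: [0.5565, 0.0701, 0.2848]
eef_rot: [3.141, -0.001, 0.234]
force: [-3.5, -0.2, 10.3]
grip_width: 0.0006
grip_force: 5.1
```

Home: the force rises at TCP z 0.2848, close to the expected 0.2845. Now retract and check.

Call:
servo_tool(motion=[[1, 0, 0, 0.2, 0], [1, 0, 0, 0.5, 0], [1, 0, 0, 1, 0], [1, 0, 0, 3, 0], [1, 0, 0, 6, 0], [0.4, 0, 0, 9, 0], [0.4, 0, 0, 9, 0], [0.4, 0, 0, 9, 0], [0.4, 0, 0, 9, 0]])

```text
time_s: 35.17
ee_pos: [0.5564, 0.0701, 0.3731]
eef_rot: [-3.141, 0.002, 0.234]
force: [0.6, -0.2, -0.6]
grip_width: 0.0371
grip_force: 0.0
```

```bash
sed -i 's/z=.054+.026+.037/z=.091/' m2.py; python3 m2.py; python3 -c "
import cv2;i=cv2.imread('pics/w5.png')[130:280,160:350];cv2.imwrite('pics/w5c.png',cv2.resize(i,(760,600),interpolation=cv2.INTER_CUBIC))"
```

```text
[0.5564 0.0701 0.3731] [ 0.6 -0.2 -0.6] 0.03707882728364601
exp btn if under tcp [[257.8 195. ]]
[ 27  22  30  33 122] [256.3 182.5] [[0.5664 0.0738 0.091 ]]
[ 34  38  16  15 195] [256.5 195.1] [[0.556  0.0712 0.091 ]]
[   0   65   85   68 3387] [254. 256.] [[0.5018 0.0606 0.091 ]]
```

View pics/w5c.png

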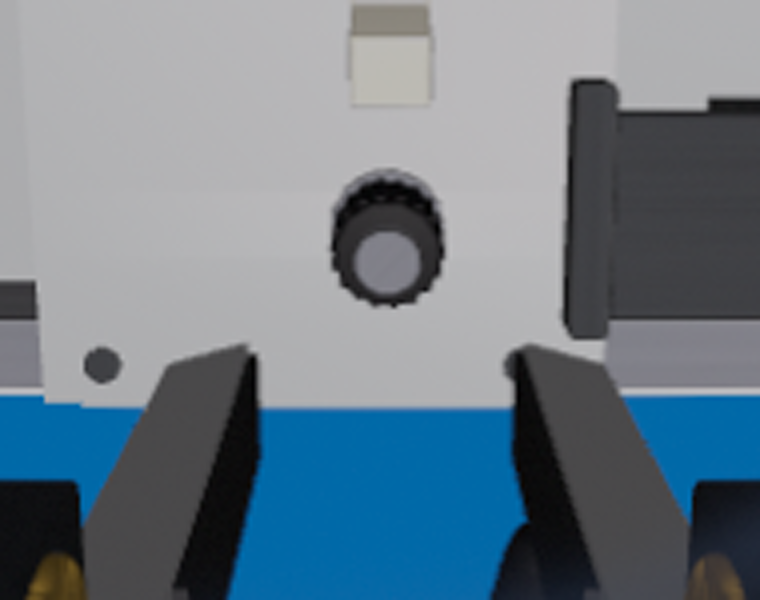

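The pin stands upright in the rest with its flange on the plate. The button is out, centred at about crop (388,262), and the gripper is clear of everything.

```bash
python3 -c "
from station import ctrl
print(ctrl.hand_in())"
```

```text
the job is handed in; nothing more can be done
None
```

The ball-lock pin is fully home in the rest with its flange on the plate, its button out again and the gripper clear; I handed the job in at about 35 s (limit 67 s), and the hand-in call gave no verdict.

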